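# Consolidate two half-full piston-pin trays and nest the emptied one on the stack

## Task

Two half-full trays of piston pins lie on the sloping rack: gather all four pins into one of them, each laid down in a saddle of its own, and leave that full tray lying flat on the rack. Then put the emptied tray on top of the stack of empties, feeling for its place so that it nests level in the tray below. Lay the pins and the tray down gently, do not drop them or ram the stack, and leave the other things on the bench alone.

Things in the scene. Friction and masses are not known exactly. Their poses are not given: they have to be found in the camera images.
- tray_a: Half-full grey plastic tray, 204 (x) x 76 (y) x 38 mm high, about 0.26 kg, loose on the rack, in the near or far place. Origin: centre of underside, z out of its open top. Floor top at z=10. Two rails along x (y=+-26 to +-36), each with four notches at x=-75, -25, 25, 75, 28 wide, bottoms at z=19.5; round-topped lands between them reach z=38. Holds pin_1 and pin_2. Either tray may be emptied.
- tray_b: Second half-full tray, same shape and axes, holding pin_3 and pin_4 in other notches. Grip a tray by the middle land of a rail (x=0, y=+-31; 22 mm long, 10 thick). Its floor plate starts at z=6; below it a plinth 184 x 48 mm. Nested on another tray it sits 32 mm higher, plinth between rails and end gussets with 2 mm of play each way, either way round; misplaced, it perches up to 6 mm high.
- pin_1: Steel piston pin, 25 mm diameter, 80 mm long, about 0.2 kg. Origin: its centre, y along its axis. A seated pin lies across both rails of a tray in a pair of notches: axis along the tray's y, centre at tray z=32, up to 2 mm of play along x. It is free underneath between the rails, 9.5 mm above the floor, with 25 mm between neighbours. Starts in tray_a.
- pin_2: Same as pin_1. Starts in tray_a.
- pin_3: Same as pin_1. Starts in tray_b.
- pin_4: Same as pin_1. Starts in tray_b.
- deck: Fixed sloping sheet-metal deck of the grey rack, 230 mm up the slope (x) by 330 mm (y), rising towards the robot's left (+y, roughly) at 35 degrees to level. Origin: centre of its upper surface, z square to it. Lip 10 mm high along the lower edge (inner face x=-112), side edges 8 mm high. The trays lie on it parallel to its axes, underside at z=0, centre near x=-10, at least 40 mm apart.
- base: Fixed steel stacking base on the bench, plate 4 mm thick, rim 14 mm above it, 216 (x) x 88 (y) mm inside. Origin: centre of its underside. Two loose empty trays like tray_a stand in it, nested, square to it, long side along x; the upper one's underside is at z=36. They stand loosely and their places are not measured: the upper one may be up to 8 mm off the base's centre in x and in y.
- spray_can: A dark spray can, 66 mm diameter, 200 mm high, a bystander. Origin: centre of its underside.
- piston: An aluminium piston standing on the bench, 98 mm diameter, 88 mm high, a bystander. Origin: centre of its underside.
- ring_box: A small cardboard box 90 x 130 x 40 mm, a bystander. Origin: centre of its underside.
- wrench: A steel wrench 190 mm long lying on the bench, a bystander.

How it is judged:
By the outcome, as a careful person would: the job done as asked, in the order asked, and still so for the second after the job is handed in, with the robot touching nothing.
It also fails if it takes over 72 s, if anything falls off the work surface, if the arm or the gripper's body presses on something with over 40 N, if the wrist force passes 120 N, or if a joint passes its speed limit or range.

## Robot

A 6-joint arm with a two-finger parallel gripper is mounted at the origin on the work surface. World frame = base frame: x ahead of the robot, y to its left, z up, the work surface at z = 0. Lengths are in m, angles in rad, forces in N, time in s.
With the tool pointing down it reaches from about 0.35 to 0.775 m from the base axis. Payload 5.5 kg.
Tool frame: the origin (TCP) lies between the finger pads; the fingertips stand 17 mm ahead of it and the grasp point (between the pads) lies 2 mm behind it (env.finger_overhang is the distance from the TCP to the fingertips, in m); z points along the fingers, y is the line along which they close (so a half turn about z gives the same grasp; the last joint's range is limited). The gripper opens to 85 mm and grips with 20 to 120 N. Pads are 22 mm wide; open, the fingers measure 114 mm over their backs; the gripper's body (76 mm by 85 mm) begins 54 mm behind the grasp point. The pads swing forward as they close: fully open they stand 13 mm farther back than shut.
Start: joints at [-1.402, 0.313, 0.046, 1.304, 0, 1.431], TCP at [0.175, -0.548, 0.248] pointing down, gripper open.
Joint ranges: [-2.76, 2.76], [-0.86, 1.69], [-1.03, 1.26], [-2.2, 2.34], [-1.47, 1.5], [-3.14, 3.14]. Speed limits (rad/s): [2.57, 2.57, 3.14, 3.14, 3.14, 3.14].

## Interface

Orientations are given as a unit quaternion [w, x, y, z].
In Python, from workcell import env gives the robot as it stands. The module is installed in compiled form; this text tells all that it offers.
- The arm moves only by the shell command python3 -m pendant 'ROWS' [FORCE]. ROWS is JSON, a list of rows, each a list of 5 numbers: the gripper's target within -1 to 1 (fully open at 1, half-way at 0, shut at -1), then the shift along the tool's x, y, z in m, then the turn about the tool's z in rad. A call has 1 to 8 rows; each row shifts and turns the commanded pose from where the row before left it, along the tool's axes as they then stand; what a row does not reach is not made up. A row lasts 1/8 s, in which the tool goes at most 62.5 mm and 10.7 degrees, less where a joint would pass 70% of its speed; a pose out of reach is approached as far as the arm can. A call with a gripper value outside its range is refused whole. The fingers move at their own pace and stop on an object; FORCE is the grip in N (left out, the last holds). Time passes only in rows, so rows that do not move let the fingers close. It gives the time, the measured TCP pose, the force, the opening and the grip force at its end, in the units of the state.
- env.get_state(): the state, without advancing time (a new reading comes with each control period).
- env.read_camera(name): name is "scene" or "top" or "wrist"; returns the picture (384x512x3 uint8, red, green, blue); there is no depth.
- env.calibration(name): a dict with "K" (3x3 intrinsics, pixels), "distortion" ([k1, k2, p1, p2, k3] as OpenCV has them; the pictures are not rectified), "T" (4x4, takes a point from camera to world coordinates); the wrist camera has in their place "tool_from_camera" (4x4, takes a point from camera to tool coordinates, whose origin is the TCP and whose axes are the flange's). Camera axes: x right, y down, z forward; pixel columns grow to the right and rows downward; lengths in m; the calibration is good to about 2 mm. A picture is of the moment at which its call begins: read the wrist's pose just before it. calibration takes no time and is no camera call.
- env.hand_in(): hands the job in; it is judged then, once.
Trained networks look in the newest picture that a camera, given by its name, has taken for a name from the list of things; names that differ only in an ending like _2 or _b are one class to them, and where a whole thing is asked for, a point or a joint stands for the part that bears it (a point fixed in the world has none). Each returns a list of dicts, best first, with "score" (0 to 1); they miss things now and then, are a little off and sometimes report something else, mostly with a low value. They report only what shows in the picture. A call takes as long as a camera call.
- env.recognise(camera, label): "centre" ([column, row] in pixels, amid what is visible of it).
The state is a dict: "clock": time; "joint_pos": joint angles; "qvel": joint speeds; "tau": joint torques, N m; "tcp_pos": TCP position; "orientation": TCP orientation; "wrist_force": force on the tool from outside, world axes, zero at the start; "ft_torque": the same for the moment, N m; "finger_gap": finger opening in m; "grip_force": force on a finger pad.
Only numpy, scipy, OpenCV 4.12 (cv2) and the standard library are available. Lean on these libraries where they do the work, as an engineer would, in place of code of your own. Each camera call takes 0.05 s, during which the arm holds its last target. There are 200 camera calls.

## Working session

There is one attempt and no reset: what is moved stays moved. The work goes in short steps, Python scripts to look and compute and a shell command to move; the robot and the scene stay as the last step left them, time stands still between calls to the robot, and variables do not carry over. Pictures are saved under pics/ and viewed, at most 10 in all, crops included, and the job is handed in when it is done.

```bash
mkdir -p pics; python3 - <<'E'
from workcell import env
import cv2,numpy as np
s=env.get_state();print({k:np.round(v,3).tolist() for k,v in s.items()})
for n in("scene","top"):
    im=env.read_camera(n);cv2.imwrite(f"pics/{n}0.png",im[:,:,::-1])
    c=env.calibration(n);print(n,np.round(c["K"],1).tolist(),np.round(c["distortion"],3),np.round(c["T"],3).tolist())
print(np.round(env.calibration("wrist")["tool_from_camera"],4).tolist())
a=cv2.imread("pics/scene0.png");b=cv2.imread("pics/top0.png")
cv2.imwrite("pics/s.png",cv2.resize(a,(780,585)));cv2.imwrite("pics/t.png",cv2.resize(b,(780,585)))
E
```

```text
{'clock': 0.0, 'joint_pos': [-1.402, 0.314, 0.045, 1.304, 0.0, 1.431], 'qvel': [-0.0, -0.0, -0.0, 0.0, -0.002, -0.001], 'tau': [-0.0, -48.063, 29.853, 0.02, -0.0, 0.0], 'tcp_pos': [0.175, -0.547, 0.247], 'orientation': [-0.001, 0.988, 0.154, -0.0], 'wrist_force': [0.205, 1.04, 0.252], 'ft_torque': [0.016, 0.067, -0.016], 'grip_force': 0.0, 'finger_gap': 0.086}
scene [[359.6, 0.0, 254.3], [0.0, 359.6, 190.6], [0.0, 0.0, 1.0]] [0.036 0.    0.    0.    0.   ] [[0.514, 0.544, -0.663, 1.28], [0.858, -0.313, 0.408, -0.351], [0.015, -0.778, -0.628, 0.765], [0.0, 0.0, 0.0, 1.0]]
top [[438.1, 0.0, 264.8], [0.0, 438.1, 183.4], [0.0, 0.0, 1.0]] [0.012 0.    0.    0.    0.   ] [[-0.009, -0.987, 0.158, 0.399], [-1.0, 0.012, 0.018, 0.058], [-0.02, -0.158, -0.987, 1.297], [0.0, 0.0, 0.0, 1.0]]
[[0.0006, -0.9445, -0.3286, 0.0848], [1.0, 0.0005, 0.0004, -0.0007], [-0.0003, -0.3286, 0.9445, -0.1255], [0.0, 0.0, 0.0, 1.0]]
```

View pics/s.png

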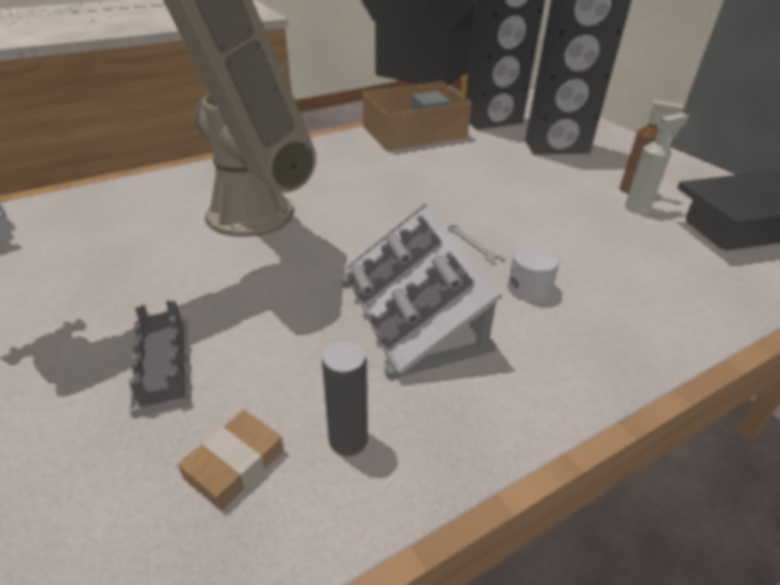

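View pics/t.png

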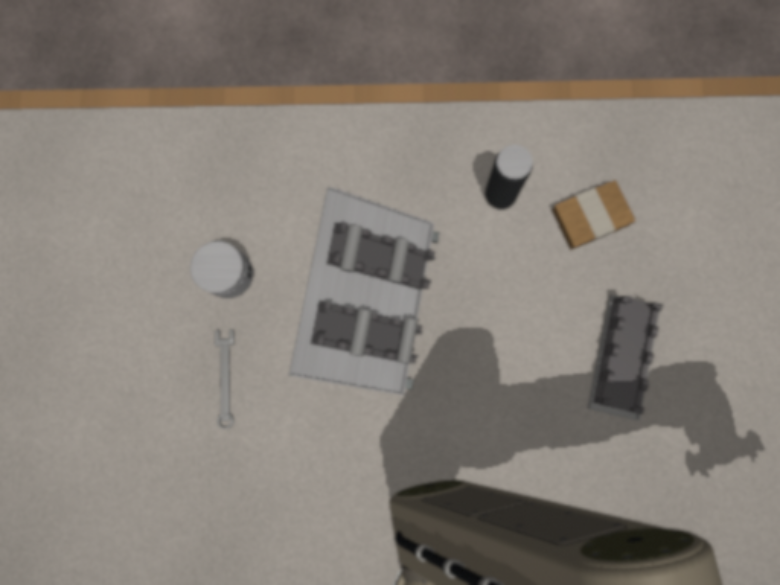

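The top view shows the deck at (290–437, 188–392) with two trays. Pins are at (352,247) and (400,262) in the far tray, and at (360,332) and (408,340) in the near one. The stack is at (590–662, 290–415). The scene view agrees. Next I fit the deck and base poses from both views.

```bash
cat >h.py <<'E'
from workcell import env
import cv2,numpy as np
from scipy.spatial.transform import Rotation as R
from scipy.optimize import least_squares
def cam(n):
    c=env.calibration(n);K=np.array(c["K"]);d=np.array(c["distortion"])
    if n=="wrist":
        s=env.get_state();q=s["orientation"]
        T=np.eye(4);T[:3,:3]=R.from_quat([q[1],q[2],q[3],q[0]]).as_matrix();T[:3,3]=s["tcp_pos"]
        T=T@np.array(c["tool_from_camera"])
    else:T=np.array(c["T"])
    return K,d,T
def proj(P,C):
    K,d,T=C;I=np.linalg.inv(T)
    return cv2.projectPoints(np.atleast_2d(P).astype(float),cv2.Rodrigues(I[:3,:3])[0],I[:3,3],K,d)[0][:,0]
def ray(uv,C):
    K,d,T=C;p=cv2.undistortPoints(np.array([[uv]],float),K,d)[0,0]
    v=T[:3,:3]@[p[0],p[1],1];return T[:3,3],v/np.linalg.norm(v)
def atz(uv,C,z):
    o,v=ray(uv,C);return o+v*(z-o[2])/v[2]
def deckR(yaw):return R.from_euler('z',yaw).as_matrix()@R.from_euler('y',-35,degrees=True).as_matrix()
def yaw():
    q=env.get_state()["orientation"];x=R.from_quat([q[1],q[2],q[3],q[0]]).as_matrix()[:,0];return np.degrees(np.arctan2(x[1],x[0]))
E
python3 - <<'E'
from h import *
T,S=cam("top"),cam("scene");k=512/780
L=[(.115,-.165),(-.115,-.165),(-.115,.165),(.115,.165)]
t=np.array([(328,188),(433,225),(403,392),(290,374)])*k
s=np.array([(500,297),(392,370),(345,278),(425,207)])*k
P0=np.array([[a,b,0] for a,b in L])
def f(p):
    W=P0@deckR(p[3]).T+p[:3]
    return np.r_[(proj(W,T)-t).ravel(),(proj(W,S)-s).ravel()]
r=least_squares(f,[.55,.15,.1,1.37],loss='soft_l1');p=r.x
print("deck",p.round(4),np.degrees(p[3]),r.fun.round(1))
D=deckR(p[3])
for n,uv,z in[("far",(352,247),.0445),("far",(400,262),.0445),("near",(360,332),.0445),("near",(408,340),.0445)]:
    o,v=ray(np.array(uv)*k,T);q=(D.T@(o-p[:3]));w=D.T@v;print(n,(q+w*(z-q[2])/w[2]).round(4))
for uv in[(610,293),(660,302),(640,413),(593,405)]:print(atz(np.array(uv)*k,T,.06).round(3))
for n in["base","tray_a","pin_1","deck","spray_can","ring_box","piston","wrench"]:
    for c in("top",):
        for d in env.recognise(c,n)[:5]:print(c,n,np.round(d["centre"],1),round(d["score"],2),atz(d["centre"],T,.04).round(3))
E
```

```text
deck [0.5668 0.1473 0.0865 1.3812] 79.13775915822147 [ 0.9  0.6 -0.6 -0.2 -0.8  0.4  0.9 -0.6 -0.8 -0.2  3.3  2.7 -0.  -4.5
  0.1 -0.4]
far [ 0.0713 -0.0664  0.0445]
far [-0.0305 -0.0655  0.0445]
near [0.0237 0.0743 0.0445]
near [-0.078   0.0694  0.0445]
[ 0.566 -0.303  0.06 ]
[ 0.549 -0.394  0.06 ]
[ 0.347 -0.344  0.06 ]
[ 0.362 -0.261  0.06 ]
top base [386.6 256.1] 0.78 [ 0.389 -0.26   0.04 ]
top tray_a [228.2 217.7] 0.85 [0.501 0.187 0.04 ]
top tray_a [247.4 169.4] 0.73 [0.642 0.131 0.04 ]
top tray_a [146.1 180.1] 0.51 [0.614 0.428 0.04 ]
top pin_1 [231.6 166.1] 0.83 [0.652 0.177 0.04 ]
top pin_1 [262.8 222.7] 0.56 [0.486 0.087 0.04 ]
top pin_1 [256.7 171.7] 0.55 [0.635 0.104 0.04 ]
top pin_1 [236.7 218.2] 0.5 [0.5   0.162 0.04 ]
top pin_1 [387.7 142.2] 0.37 [ 0.718 -0.281  0.04 ]
top deck [230.4 193.8] 0.64 [0.571 0.181 0.04 ]
top deck [147.3 244.5] 0.29 [0.427 0.418 0.04 ]
top spray_can [332.7 113.4] 0.71 [ 0.808 -0.123  0.04 ]
top spray_can [264.7 222.1] 0.63 [0.488 0.082 0.04 ]
top ring_box [390.5 138.4] 0.69 [ 0.729 -0.29   0.04 ]
top piston [145.8 179.5] 0.68 [0.616 0.429 0.04 ]
top wrench [388.1 140. ] 0.53 [ 0.724 -0.282  0.04 ]
```

```bash
python3 -m pendant '[[1,0.04,-0.038,-0.0093,0],[1,0.04,-0.038,-0.0093,0],[1,0.04,-0.038,-0.0093,0],[1,0.04,-0.038,-0.0093,0],[1,0.04,-0.038,-0.0093,0],[1,0.04,-0.038,-0.0093,0],[1,0.04,-0.038,-0.0093,0],[1,0.04,-0.038,-0.0093,0]]' 40
python3 -m pendant '[[1,0.04,-0.038,-0.0093,0],[1,0.04,-0.038,-0.0093,0],[1,0.04,-0.038,-0.0093,0],[1,0.04,-0.038,-0.0093,0],[1,0.04,-0.038,-0.0093,0],[1,0.04,-0.038,-0.0093,0]]'
python3 -m pendant '[[1,0,0,0,-0.178],[1,0,0,0,-0.178],[1,0,0,0,-0.178],[1,0,0,0,-0.178],[1,0,0,0,-0.178],[1,0,0,0,-0.178],[1,0,0,0,0]]'
python3 - <<'E'
from h import *
s=env.get_state();C=cam("wrist");im=env.read_camera("wrist");print(s["clock"],s["tcp_pos"],yaw(),s["finger_gap"],env.finger_overhang,np.round(C[0],1).tolist(),C[1])
cv2.imwrite("pics/w0.png",im[:,:,::-1]);cv2.imwrite("pics/w1.png",cv2.resize(im[:,:,::-1],(780,585),interpolation=cv2.INTER_CUBIC))
np.save("w1T.npy",C[2])
E
```

```text
clock: 1.5
tcp_pos: [0.3878, -0.1594, 0.3234]
orientation: [0.0, 0.988, 0.154, 0.0]
wrist_force: [-0.0, -0.9, 0.6]
finger_gap: 0.0856
grip_force: 0.0
clock: 2.25
tcp_pos: [0.5472, 0.131, 0.379]
orientation: [0.0, 0.988, 0.154, 0.0]
wrist_force: [0.9, -0.2, 1.2]
finger_gap: 0.0854
grip_force: 0.0
clock: 3.12
tcp_pos: [0.5466, 0.1292, 0.3785]
orientation: [0.0, 0.773, 0.635, 0.0]
wrist_force: [0.4, 0.1, -0.2]
finger_gap: 0.0852
grip_force: 0.0
3.125 [0.54658624 0.12920186 0.37850519] 78.68958237897907 0.08523991599236082 0.017 [[281.9, 0.0, 255.0], [0.0, 281.9, 194.5], [0.0, 0.0, 1.0]] [-0.01418422  0.          0.          0.          0.        ]
```

View pics/w1.png

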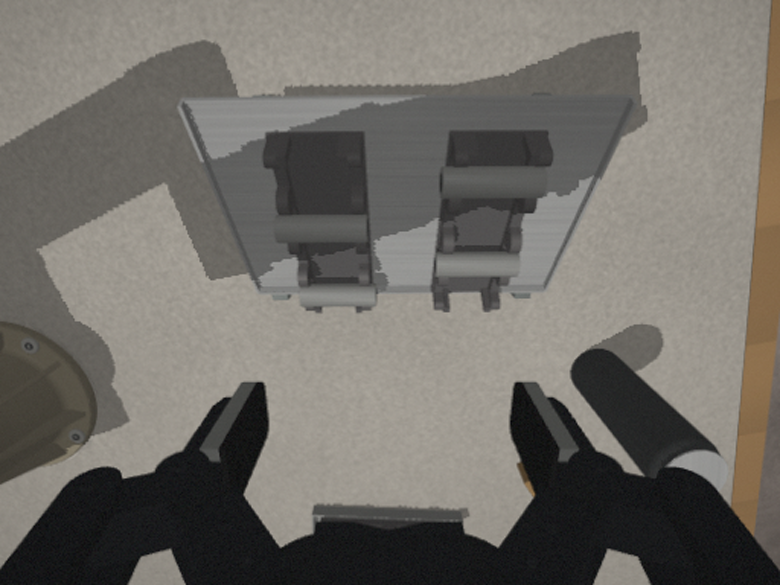

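The wrist view is sharp. Near-tray pins are at (275–370, 228) and (300–376, 296), far-tray pins at (440–548, 182) and (436–520, 264). The upper deck corners are at (180,100) and (633,97).

```bash
cat >fit.py <<'E'
from h import *
W=cam("wrist");W=(W[0],W[1],np.load("w1T.npy"));T,S=cam("top"),cam("scene");k=512/780
L=np.array([(.115,-.165,0),(-.115,-.165,0),(-.115,.165,0),(.115,.165,0)])
t=np.array([(328,188),(433,225),(403,392),(290,374)])*k
w=np.array([(633,97),(548,291),(258,291),(180,100)])*k
# pins: tray, slot, left end, right end
pins=[(0,.025,(276,229),(369,229)),(0,-.075,(301,296),(375,297)),(1,.075,(441,182),(547,182)),(1,-.025,(436,264),(520,264))]
def parts(p):
    D=deckR(p[3]);o=p[:3];ends=[]
    for tr,sx,a,b in pins:
        for e in(.04,-.04):ends.append(o+D@[p[4+2*tr]+sx,p[5+2*tr]+e,.032])
    return D,o,np.array(ends)
def f(p):
    D,o,e=parts(p);G=L@D.T+o;pe=np.array([q for x in pins for q in x[2:]])*k
    return np.r_[.4*(proj(G,T)-t).ravel(),.5*(proj(G,W)-w).ravel(),(proj(e,W)-pe).ravel()]
r=least_squares(f,[.567,.147,.09,1.38,-.01,.07,-.01,-.07],loss='soft_l1');p=r.x
np.save("p.npy",p)
if __name__=="__main__":
    print(p.round(4),np.degrees(p[3]));print(r.fun.round(1))
    D,o,e=parts(p)
    for tr in(0,1):
        print("tray",tr,[(s,(o+D@[p[4+2*tr]+s,p[5+2*tr],.032]).round(4).tolist()) for s in(-.075,-.025,0,.025,.075)])
    K,d,_=W;Tc=np.array(env.calibration("wrist")["tool_from_camera"])
    for z in(-.01,-.005,0,.005,.01,.017):print(z,proj([[.011,-.0426,z],[-.011,-.0426,z],[.011,.0426,z],[-.011,.0426,z]],(K,d,Tc)).round(0).tolist())
E
python3 fit.py
```

```text
[ 0.565   0.1501  0.0985  1.3884 -0.0083  0.0707 -0.0092 -0.0689] 79.54893732896969
[-0.5  0.1 -0.7 -0.3 -0.6  0.4 -0.3  0.2  0.4 -0.  -1.1 -1.1  0.6  0.
  0.   1.   0.9  0.4  0.5 -0.4 -1.8  0.7 -0.6 -0.6  2.   0.   0.4 -0.8
 -1.1  0.9 -1.6  0.3]
tray 0 [(-0.075, [0.4798, 0.0777, 0.0769]), (-0.025, [0.4872, 0.118, 0.1056]), (0, [0.4909, 0.1381, 0.1199]), (0.025, [0.4946, 0.1583, 0.1342]), (0.075, [0.5021, 0.1985, 0.1629])]
tray 1 [(-0.075, [0.6169, 0.0517, 0.0764]), (-0.025, [0.6244, 0.0919, 0.105]), (0, [0.6281, 0.1121, 0.1194]), (0.025, [0.6318, 0.1322, 0.1337]), (0.075, [0.6392, 0.1725, 0.1624])]
-0.01 [[166.0, 262.0], [170.0, 300.0], [345.0, 263.0], [341.0, 301.0]]
-0.005 [[169.0, 257.0], [173.0, 294.0], [342.0, 257.0], [338.0, 294.0]]
0 [[172.0, 251.0], [176.0, 288.0], [339.0, 252.0], [335.0, 288.0]]
0.005 [[174.0, 247.0], [178.0, 282.0], [337.0, 247.0], [333.0, 282.0]]
0.01 [[177.0, 242.0], [180.0, 276.0], [334.0, 242.0], [331.0, 276.0]]
0.017 [[180.0, 236.0], [183.0, 269.0], [331.0, 236.0], [328.0, 269.0]]
```

```bash
python3 -m pendant '[[1,0.0037,-0.0113,0.04,-0.015],[1,0.0037,-0.0113,0.04,0],[1,0.0037,-0.0113,0.04,0],[1,0.0037,-0.0113,0.04,0],[1,0.0037,-0.0113,0.0385,0],[1,0,0,0,0]]'
python3 - <<'E'
from h import *
s=env.get_state();C=cam("wrist");im=env.read_camera("wrist");print(s["clock"],s["tcp_pos"],yaw())
cv2.imwrite("pics/w2.png",cv2.resize(im[:,:,::-1],(780,585),interpolation=cv2.INTER_CUBIC))
np.save("w2T.npy",C[2])
p=np.load("p.npy");D=deckR(p[3])
for tr in(0,1):
  for sx in(-.075,-.025,.025,.075):
    print(tr,sx,(proj([p[:3]+D@[p[4+2*tr]+sx,p[5+2*tr]+e,.032] for e in(.04,-.04)],C)/512*780).round(0).tolist())
E
```

```text
clock: 3.92
tcp_pos: [0.4913, 0.1575, 0.1773]
orientation: [-0.002, 0.768, 0.64, -0.003]
wrist_force: [-0.9, 0.8, 1.0]
finger_gap: 0.0854
grip_force: 0.0
3.925 [0.49128971 0.15746357 0.17734145] 79.66624659187461
0 -0.075 [[331.0, 427.0], [459.0, 428.0]]
0 -0.025 [[320.0, 396.0], [471.0, 397.0]]
0 0.025 [[305.0, 351.0], [489.0, 352.0]]
0 0.075 [[282.0, 280.0], [517.0, 281.0]]
1 -0.075 [[554.0, 429.0], [681.0, 429.0]]
1 -0.025 [[583.0, 398.0], [732.0, 398.0]]
1 0.025 [[625.0, 353.0], [805.0, 354.0]]
1 0.075 [[689.0, 284.0], [916.0, 285.0]]
```

View pics/w2.png

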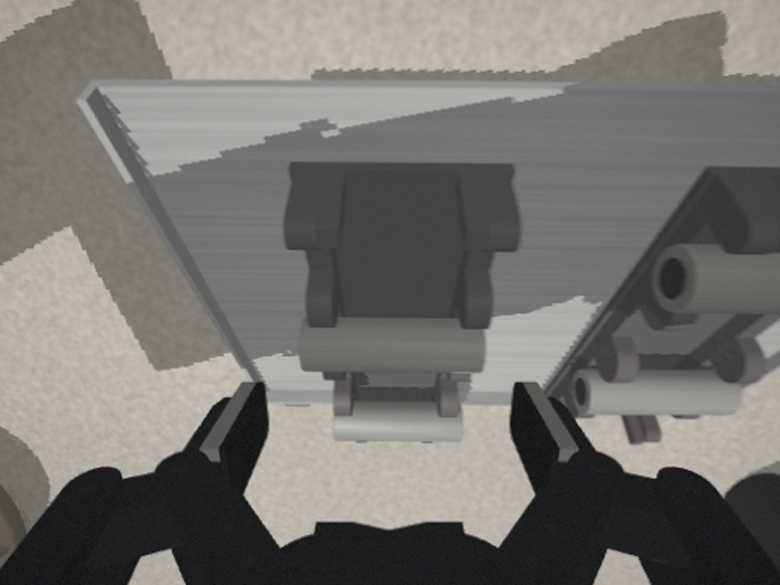

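The near +25 pin shows at (302–486, 345) between the pads. The far +75 pin's end is at (676,279) and the far −25 pin is at (582–741, 392). I refit with these points added.

```bash
cat >fit2.py <<'E'
import fit
from fit import *
W2=(W[0],W[1],np.load("w2T.npy"))
obs=[(0,.025,.04,(302,345)),(0,.025,-.04,(486,345)),(0,-.075,.04,(333,422)),(0,-.075,-.04,(462,422)),(1,-.025,.04,(582,392)),(1,-.025,-.04,(741,392)),(1,.075,.04,(676,279))]
def g(q):
    p=q[:8];D=deckR(p[3]);P=np.array([p[:3]+D@[p[4+2*a]+s,p[5+2*a]+e,.032] for a,s,e,_ in obs])
    return np.r_[f(p),(proj(P,W2)-np.array([o[3] for o in obs])*k).ravel()]
r=least_squares(g,np.load("p.npy"),loss='soft_l1');p=r.x;np.save("p.npy",p)
print(p.round(4),np.degrees(p[3]));print(r.fun[16:].round(1))
D=deckR(p[3])
for tr in(0,1):print("tray",tr,[(s,(p[:3]+D@[p[4+2*tr]+s,p[5+2*tr],.032]).round(4).tolist()) for s in(-.075,-.025,0,.025,.075)])
s=env.get_state();print(s["tcp_pos"],s["clock"])
E
python3 fit2.py
```

```text
[ 0.5659  0.1508  0.094   1.3992 -0.0077  0.072  -0.0113 -0.0695] 80.1705974070596
[ 1.3 -0.4  0.2 -1.8 -1.1 -0.3 -0.3 -2.1  2.1 -0.  -0.5 -1.5 -0.3  0.2
 -1.4 -1.   2.4  0.6 -0.   0.1 -0.5  0.7 -2.3  0.5 -0.2  0.5 -8.8 -0.2
  3.3  0.6]
tray 0 [(-0.075, [0.4802, 0.0783, 0.0728]), (-0.025, [0.4872, 0.1187, 0.1014]), (0, [0.4907, 0.1389, 0.1158]), (0.025, [0.4942, 0.159, 0.1301]), (0.075, [0.5012, 0.1994, 0.1588])]
tray 1 [(-0.075, [0.6191, 0.0513, 0.0707]), (-0.025, [0.6261, 0.0916, 0.0994]), (0, [0.6296, 0.1118, 0.1137]), (0.025, [0.6331, 0.132, 0.1281]), (0.075, [0.6401, 0.1723, 0.1567])]
[0.49354059 0.15754761 0.17961729] 3.975
```

```bash
python3 -m pendant '[[1,0.001,0,0.015,0],[1,0,0,0.015,0],[1,0,0,0.011,0],[1,0,0,0.011,0],[1,0,0,0,0]]'
python3 - <<'E'
from h import *
s=env.get_state();im=env.read_camera("wrist");print(s["tcp_pos"],yaw(),s["wrist_force"])
cv2.imwrite("pics/w3.png",cv2.resize(im[150:384,90:420,::-1],(780,553),interpolation=cv2.INTER_CUBIC))
E
```

```text
clock: 4.6
tcp_pos: [0.4938, 0.1584, 0.1268]
orientation: [-0.0, 0.768, 0.641, -0.001]
wrist_force: [-0.1, 0.7, -0.2]
finger_gap: 0.0854
grip_force: 0.0
[0.49383043 0.15839022 0.12684626] 79.73867765609165 [-0.10695993  0.66590109 -0.22373088]
```

View pics/w3.png

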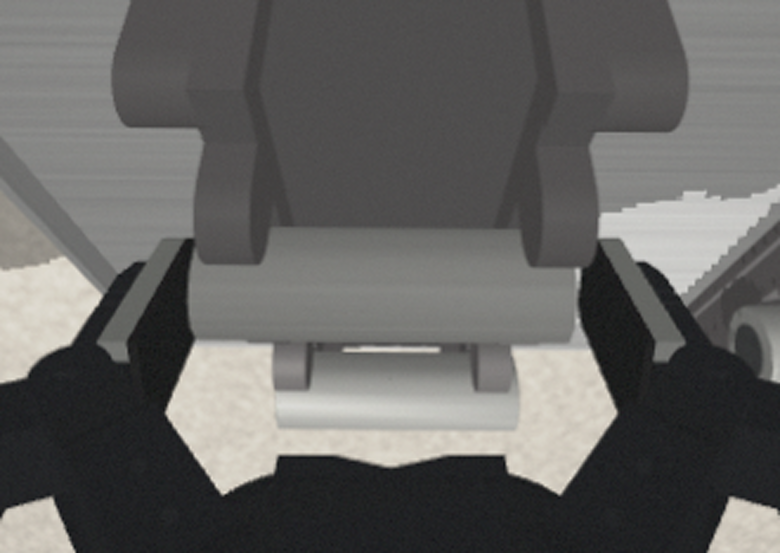

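The pin sits between both open pads, with less than 1 mm offset. I grip it and lift along the deck normal.

```bash
python3 -m pendant '[[-1,0,0,0,0],[-1,0,0,0,0],[-1,0,0,0,0]]' 60
python3 -m pendant '[[-1,-0.0072,0,-0.0102,0],[-1,-0.0086,0,-0.0123,0],[-1,-0.0086,0,-0.0123,0],[-1,-0.0086,0,-0.0123,0],[-1,0,0,-0.01,0]]'
python3 - <<'E'
from h import *
s=env.get_state();print(s["tcp_pos"],yaw(),s["finger_gap"],s["grip_force"],s["wrist_force"])
E
```

```text
clock: 5.03
tcp_pos: [0.4948, 0.1586, 0.1287]
orientation: [0.0, 0.767, 0.641, 0.0]
wrist_force: [-1.7, -0.7, 6.0]
finger_gap: 0.0782
grip_force: 72.9
clock: 5.65
tcp_pos: [0.4888, 0.1254, 0.1862]
orientation: [0.0, 0.768, 0.641, 0.0]
wrist_force: [0.8, -0.4, -2.8]
finger_gap: 0.0783
grip_force: 72.8
[0.48882186 0.12538386 0.18621013] 79.67166125720301 0.07829721690719854 72.80888199806213 [ 0.82059476 -0.40250449 -2.82285041]
```

```bash
python3 -m pendant '[[-1,0.0022,0.035,0.001,0],[-1,0.0022,0.035,0.001,0],[-1,0.0022,0.035,0.001,0],[-1,0.0022,0.0355,0.001,0],[-1,0,0,0.006,0],[-1,0,0,0.006,0],[-1,0,0,0,0],[-1,0,0,0,0]]'
python3 - <<'E'
from h import *
s=env.get_state();C=cam("wrist");im=env.read_camera("wrist");print(s["clock"],s["tcp_pos"],yaw())
cv2.imwrite("pics/w4r.png",im[:,:,::-1])
cv2.imwrite("pics/w4.png",cv2.resize(im[40:384,30:490,::-1],(780,583),interpolation=cv2.INTER_CUBIC))
np.save("w4T.npy",C[2])
E
```

```text
clock: 6.65
tcp_pos: [0.6278, 0.11, 0.1695]
orientation: [0.0, 0.767, 0.641, -0.0]
wrist_force: [1.0, 0.9, -2.6]
finger_gap: 0.0782
grip_force: 73.1
6.65 [0.62782086 0.11000714 0.16949569] 79.7648013412439
```

View pics/w4.png

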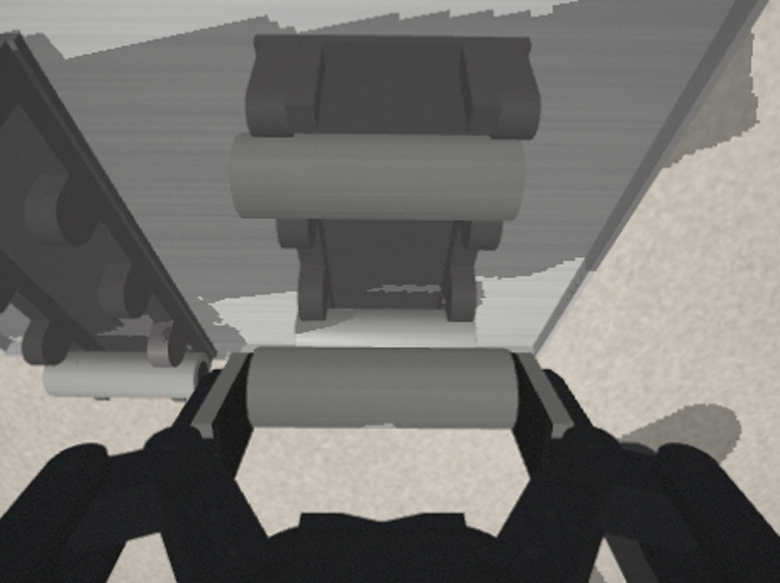

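The held pin is centred at (383,387). The far tray's lands are centred at about column 388–393, so the pin needs +2 mm in tool y. The +75 pin is at (377,176), which gives a slope offset of about −6.7 mm and 42–49 mm of descent.

```bash
python3 -m pendant '[[-1,-0.0055,0.002,0.0038,0],[-1,0.0069,0,0.0098,0],[-1,0.0069,0,0.0098,0],[-1,0.0063,0,0.009,0],[-1,0,0,0,0]]'
python3 -m pendant '[[-1,0.0017,0,0.0025,0],[-1,0,0,0,0]]'
python3 -m pendant '[[-1,0.0014,0,0.002,0],[-1,0,0,0,0]]'
```

```text
clock: 7.32
tcp_pos: [0.6322, 0.1245, 0.1351]
orientation: [-0.001, 0.767, 0.641, -0.001]
wrist_force: [0.4, 0.4, -1.5]
finger_gap: 0.0783
grip_force: 73.1
clock: 7.58
tcp_pos: [0.6335, 0.1255, 0.1343]
orientation: [0.0, 0.767, 0.641, 0.0]
wrist_force: [-0.8, -0.1, -2.1]
finger_gap: 0.0786
grip_force: 73.1
clock: 7.82
tcp_pos: [0.6338, 0.1268, 0.1324]
orientation: [0.0, 0.767, 0.641, 0.0]
wrist_force: [-0.2, 0.7, -0.7]
finger_gap: 0.0782
grip_force: 73.2
```

```bash
python3 -m pendant '[[-1,0.0014,0,0.002,0],[-1,0,0,0,0]]'; python3 -m pendant '[[-1,0.001,0,0.0015,0],[-1,0,0,0,0]]'
```

```text
clock: 8.07
tcp_pos: [0.6345, 0.1286, 0.1313]
orientation: [0.0, 0.767, 0.641, 0.001]
wrist_force: [-0.1, 1.7, 4.3]
finger_gap: 0.0781
grip_force: 73.9
clock: 8.32
tcp_pos: [0.6349, 0.1298, 0.1303]
orientation: [0.0, 0.767, 0.641, 0.001]
wrist_force: [-0.2, 2.3, 7.0]
finger_gap: 0.0784
grip_force: 74.4
```

Contact comes at the predicted height, about 7 N, so the pin is seated. I release it and go to the near tray's −75 pin.

```bash
python3 -m pendant '[[1,0,0,-0.001,0],[1,0,0,0,0],[1,0,0,-0.02,0],[1,0,0,-0.05,0]]'
python3 -m pendant '[[1,-0.019,-0.0356,0.02,0],[1,-0.019,-0.0356,0.02,0],[1,-0.019,-0.0356,0.02,0],[1,-0.019,-0.0356,0.02,0],[1,0,0,0,0],[1,0,0,0,0]]'
python3 -c "
from h import *;s=env.get_state();print(s['tcp_pos'],yaw(),s['clock'])
T=np.array([.4812,.0804,.0696])-s['tcp_pos'];y=np.radians(yaw());print('tool dx',T[0]*np.cos(y)+T[1]*np.sin(y),'dy',T[0]*np.sin(y)-T[1]*np.cos(y),'dz',-T[2])"
```

```text
clock: 8.82
tcp_pos: [0.632, 0.1288, 0.1969]
orientation: [-0.002, 0.768, 0.641, -0.003]
wrist_force: [0.4, -0.0, 0.8]
finger_gap: 0.0855
grip_force: 0.0
clock: 9.57
tcp_pos: [0.4812, 0.0796, 0.1201]
orientation: [0.001, 0.768, 0.641, 0.001]
wrist_force: [0.1, 0.4, 0.2]
finger_gap: 0.0856
grip_force: 0.0
[0.4812103  0.07960999 0.12006697] 79.72300323931434 9.575
tool dx 0.0007754984750123216 dy -0.0001510810169320256 dz 0.050466968444122545
```

```bash
python3 -m pendant '[[1,0.001,0,0.014,0],[1,0,0,0.012,0],[1,0,0,0,0]]'; python3 -m pendant '[[1,0,0,0.008,0],[1,0,0,0.008,0],[1,0,0,0.008,0],[1,0,0,0,0]]'
python3 - <<'E'
from h import *
s=env.get_state();im=env.read_camera("wrist");print(s["tcp_pos"],yaw(),s["wrist_force"],s["clock"])
cv2.imwrite("pics/w5.png",cv2.resize(im[150:384,90:420,::-1],(780,553),interpolation=cv2.INTER_CUBIC))
E
```

```text
clock: 9.95
tcp_pos: [0.4798, 0.0808, 0.0921]
orientation: [-0.001, 0.767, 0.641, -0.001]
wrist_force: [-0.7, -0.0, -0.2]
finger_gap: 0.0853
grip_force: 0.0
clock: 10.45
tcp_pos: [0.4799, 0.0807, 0.0689]
orientation: [-0.0, 0.767, 0.641, -0.001]
wrist_force: [0.7, 0.9, -0.2]
finger_gap: 0.0853
grip_force: 0.0
[0.47988883 0.08070937 0.06888581] 79.7407597233108 [ 0.65922197  0.91682007 -0.2004991 ] 10.45
```

View pics/w5.png

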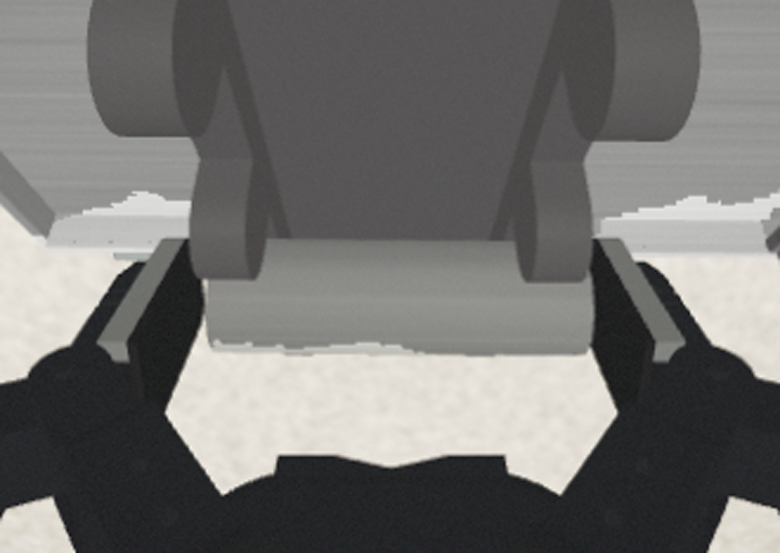

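The pin spans (205–593, 296), about 1.5 mm to the right of the pad centre. I correct that, grip, and carry it to the far −75 slot.

```bash
python3 -m pendant '[[1,0,0.0015,0,0],[-1,0,0,0,0],[-1,0,0,0,0],[-1,0,0,0,0],[-1,-0.0072,0,-0.0102,0],[-1,-0.0085,0,-0.0121,0],[-1,-0.0085,0,-0.0121,0],[-1,0,0,-0.03,0]]' 60
python3 -m pendant '[[-1,-0.0006,0.0355,0.004,0],[-1,-0.0006,0.0355,0.004,0],[-1,-0.0006,0.0355,0.004,0],[-1,-0.0008,0.0358,0.004,0],[-1,0,0,0,0],[-1,0,0,0,0]]'
python3 - <<'E'
from h import *
s=env.get_state();C=cam("wrist");im=env.read_camera("wrist");print(s['tcp_pos'],yaw(),s['clock'],s["grip_force"],s["finger_gap"])
cv2.imwrite("pics/w6r.png",im[:,:,::-1]);np.save("w6T.npy",C[2])
cv2.imwrite("pics/w6.png",cv2.resize(im[40:384,30:490,::-1],(780,583),interpolation=cv2.INTER_CUBIC))
T=np.array([.6166,.0289,.1057])-s['tcp_pos'];y=np.radians(yaw());print('tool dx',T[0]*np.cos(y)+T[1]*np.sin(y),'dy',T[0]*np.sin(y)-T[1]*np.cos(y),'dz',-T[2])
E
```

```text
clock: 11.5
tcp_pos: [0.4764, 0.0556, 0.1341]
orientation: [-0.001, 0.768, 0.641, -0.001]
wrist_force: [1.3, -1.0, -2.0]
finger_gap: 0.0784
grip_force: 73.4
clock: 12.25
tcp_pos: [0.6164, 0.0284, 0.118]
orientation: [-0.0, 0.768, 0.641, -0.001]
wrist_force: [-0.8, 0.2, -2.7]
finger_gap: 0.0782
grip_force: 73.7
[0.61643436 0.02835088 0.11804502] 79.73089473644963 12.25 73.74261260032654 0.07818881275636175
tool dx 0.0005698522147515097 dy 6.509300398477325e-05 dz 0.012345020205838053
```

View pics/w6.png

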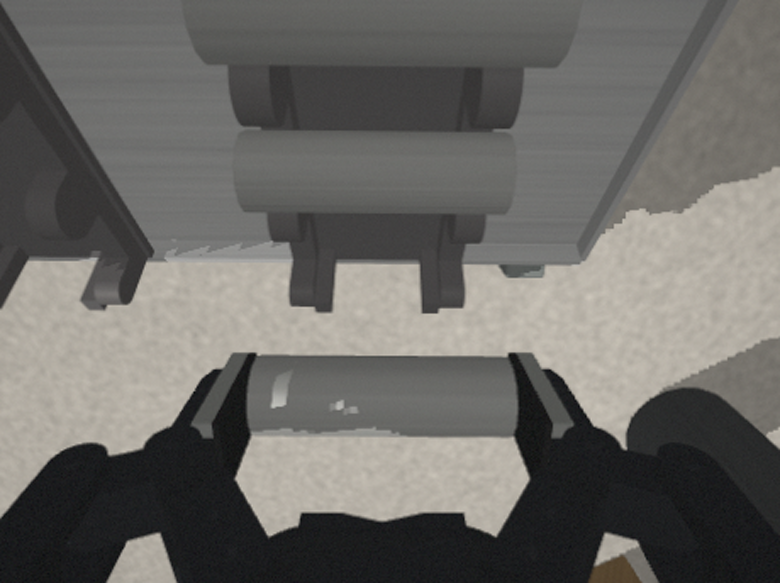

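The first pin is seated at the top (185–582, 30) and the −25 pin is at (374,171). The held pin (383,396) needs −1.8 mm in tool y and −7 mm of slope, then about 50 mm of descent.

```bash
python3 -m pendant '[[-1,-0.0057,-0.0018,0.004,0],[-1,0.0063,0,0.009,0],[-1,0.0063,0,0.009,0],[-1,0.0063,0,0.009,0],[-1,0.0058,0,0.0082,0],[-1,0,0,0,0]]'; python3 -m pendant '[[-1,0.0014,0,0.002,0],[-1,0,0,0,0]]';python3 -m pendant '[[-1,0.0014,0,0.002,0],[-1,0,0,0,0]]'
```

```text
clock: 13.05
tcp_pos: [0.6182, 0.0485, 0.0777]
orientation: [-0.001, 0.767, 0.641, -0.001]
wrist_force: [-0.2, -0.3, -3.3]
finger_gap: 0.0785
grip_force: 73.8
clock: 13.3
tcp_pos: [0.6193, 0.049, 0.077]
orientation: [0.0, 0.768, 0.641, 0.0]
wrist_force: [0.1, 1.4, -1.8]
finger_gap: 0.0782
grip_force: 73.8
clock: 13.55
tcp_pos: [0.6194, 0.0505, 0.0748]
orientation: [0.0, 0.768, 0.641, -0.0]
wrist_force: [0.1, 0.4, -2.6]
finger_gap: 0.0785
grip_force: 73.8
```

```bash
python3 -m pendant '[[-1,0.0012,0,0.0017,0],[-1,0,0,0,0]]'; python3 -m pendant '[[-1,0.0009,0,0.0013,0],[-1,0,0,0,0]]'
```

```text
clock: 13.8
tcp_pos: [0.62, 0.0519, 0.0734]
orientation: [0.0, 0.767, 0.641, 0.0]
wrist_force: [1.0, 1.5, -0.4]
finger_gap: 0.0781
grip_force: 74.0
clock: 14.05
tcp_pos: [0.6203, 0.0529, 0.0723]
orientation: [0.0, 0.767, 0.641, 0.001]
wrist_force: [0.5, 1.5, 1.8]
finger_gap: 0.0783
grip_force: 74.3
```

```bash
python3 -m pendant '[[-1,0.0006,0,0.0008,0],[1,0,0,0,0],[1,0,0,0,0],[1,0,0,-0.025,0],[1,0,0,-0.055,0],[1,0,0,-0.05,0]]'
python3 -m pendant '[[1,0.0173,-0.028,0,0],[0.3,0.0173,-0.028,0,0],[0,0.0173,-0.028,0,0],[0,0.0174,-0.0279,0,0],[0,0,0,0.01,0],[0,0,0,0.01,0],[0,0,0,0,0]]'
python3 - <<'E'
from h import *
s=env.get_state();im=env.read_camera("wrist");cv2.imwrite("pics/w7r.png",im[:,:,::-1]);np.save("w7T.npy",cam("wrist")[2]);print(s['tcp_pos'],yaw(),s['clock'],s["finger_gap"])
T=np.array([.5225,.141,.124])-s['tcp_pos'];y=np.radians(yaw());print('tool dx',T[0]*np.cos(y)+T[1]*np.sin(y),'dy',T[0]*np.sin(y)-T[1]*np.cos(y),'dz',-T[2])
E
```

```text
clock: 14.8
tcp_pos: [0.6195, 0.0529, 0.2022]
orientation: [-0.0, 0.768, 0.641, -0.0]
wrist_force: [-0.1, -0.3, -0.3]
finger_gap: 0.0852
grip_force: 0.0
clock: 15.68
tcp_pos: [0.522, 0.1406, 0.1796]
orientation: [-0.0, 0.768, 0.641, -0.001]
wrist_force: [-0.2, -0.6, 0.2]
finger_gap: 0.0424
grip_force: 0.0
[0.52196593 0.14056056 0.17962721] 79.67875267809163 15.675 0.04241301296838708
tool dx 0.0005280176563336186 dy 0.0004466905077630181 dz 0.05562720545448635
```

```bash
python3 -m pendant '[[0,0,0,0.015,0],[0,0,0,0.015,0],[0,0,0,0.012,0],[0,0,0,0,0]]'; python3 -m pendant '[[0,0,0,0.004,0],[0,0,0,0.004,0],[0,0,0,0,0]]';python3 -m pendant '[[0,0,0,0.003,0],[0,0,0,0.002,0],[0,0,0,0,0]]'
```

```text
clock: 16.23
tcp_pos: [0.521, 0.1411, 0.1374]
orientation: [-0.001, 0.767, 0.641, -0.001]
wrist_force: [0.7, 0.2, 0.8]
finger_gap: 0.0425
grip_force: 0.0
clock: 16.6
tcp_pos: [0.522, 0.1413, 0.131]
orientation: [0.0, 0.767, 0.641, -0.0]
wrist_force: [0.3, 0.6, 0.7]
finger_gap: 0.0424
grip_force: 0.0
clock: 16.98
tcp_pos: [0.5219, 0.1413, 0.1258]
orientation: [-0.0, 0.767, 0.641, -0.0]
wrist_force: [0.4, 0.2, 0.3]
finger_gap: 0.0429
grip_force: 0.0
```

```bash
python3 -m pendant '[[-1,0,0,0,0],[-1,0,0,0,0],[-1,0,0,0,0],[-1,0,0,0,0]]' 60
python3 - <<'E'
from h import *
im=env.read_camera("wrist");w7=cv2.imread("pics/w7r.png")
a=np.hstack([w7[60:384,60:460],im[60:384,60:460,::-1]]);cv2.imwrite("pics/w8.png",a);print(a.shape,env.get_state()["tcp_pos"])
E
```

```text
clock: 17.48
tcp_pos: [0.5225, 0.1413, 0.1264]
orientation: [0.0, 0.767, 0.641, 0.0]
wrist_force: [0.4, 0.6, 2.6]
finger_gap: 0.0078
grip_force: 59.3
(324, 800, 3) [0.52245915 0.14132416 0.12639264]
```

View pics/w8.png

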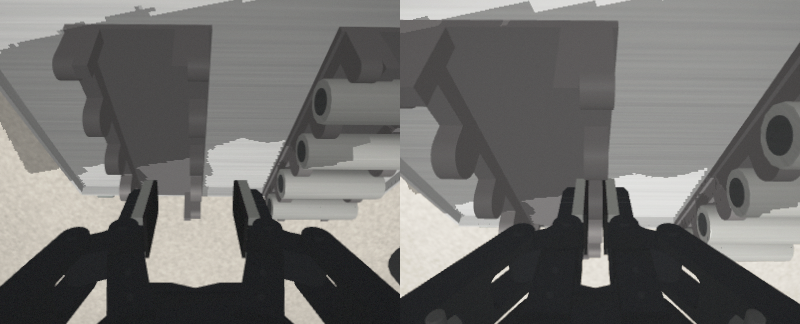

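All four pins are in the far tray's saddles and the empty tray's middle land is gripped. I lift the tray off the deck.

```bash
python3 -m pendant '[[-1,-0.003,0,-0.0041,0],[-1,-0.0057,0,-0.0082,0],[-1,-0.0057,0,-0.0082,0],[-1,-0.0057,0,-0.0082,0],[-1,-0.0057,0,-0.0082,0],[-1,0,0,-0.02,0],[-1,0,0,-0.03,0],[-1,0,0,0,0]]' 80
python3 - <<'E'
from h import *
s=env.get_state();print(s["tcp_pos"],yaw(),s["wrist_force"],s["ft_torque"],s["finger_gap"],s["joint_pos"])
im=env.read_camera("wrist");cv2.imwrite("pics/w9r.png",im[:,:,::-1]);np.save("w9T.npy",cam("wrist")[2])
im=env.read_camera("scene");cv2.imwrite("pics/s9r.png",im[:,:,::-1])
E
```

```text
clock: 18.52
tcp_pos: [0.5192, 0.1157, 0.2155]
orientation: [0.002, 0.768, 0.641, 0.002]
wrist_force: [0.9, 0.2, -3.2]
finger_gap: 0.0067
grip_force: 79.5
[0.51918548 0.11574751 0.21547723] 79.73275240410572 [ 0.86174295  0.18794807 -3.2161075 ] [-0.02465017 -0.12005931 -0.08935567] 0.006669910398242933 [ 6.84795476e-02  2.37847873e-01 -1.36352854e-01  1.19131207e+00
 -1.75099191e-04  1.81847559e+00]
```

```bash
python3 -m pendant '[[-1,-0.02,-0.003,0,0],[-1,-0.032,-0.004,0,0],[-1,-0.032,-0.004,0.005,0],[-1,-0.032,-0.004,0.01,0],[-1,-0.032,-0.004,0.015,0],[-1,-0.032,-0.004,0.02,0],[-1,-0.028,-0.004,0.015,0],[-1,-0.017,-0.003,0.01,0]]'
python3 -m pendant '[[-1,0,0,0.02,0],[-1,0,0,0.015,0],[-1,0,0,0.01,0],[-1,0,0,0,0]]'; python3 -m pendant '[[-1,0,0,0.005,0],[-1,0,0,0.005,0],[-1,0,0,0,0]]'
```

```text
clock: 19.62
tcp_pos: [0.4455, -0.1015, 0.1361]
orientation: [-0.001, 0.768, 0.64, -0.001]
wrist_force: [0.3, -1.3, -2.6]
finger_gap: 0.0069
grip_force: 79.5
clock: 20.12
tcp_pos: [0.4468, -0.1003, 0.0922]
orientation: [-0.001, 0.768, 0.641, -0.001]
wrist_force: [-0.8, -0.9, -1.4]
finger_gap: 0.0066
grip_force: 79.5
clock: 20.5
tcp_pos: [0.4502, -0.1, 0.0848]
orientation: [0.002, 0.767, 0.642, 0.002]
wrist_force: [1.2, 4.9, 8.2]
finger_gap: 0.0068
grip_force: 81.3
```

```bash
python3 -m pendant '[[-1,0,0,0,0],[-1,0,0,0.004,0],[-1,0,0,0.004,0]]' 25; python3 -m pendant '[[-1,0,0,0.004,0],[-1,0,0,0.004,0],[-1,0,0,0.004,0],[-1,0,0,0.004,0]]'
```

```text
clock: 20.88
tcp_pos: [0.4509, -0.0999, 0.0772]
orientation: [0.002, 0.767, 0.642, 0.003]
wrist_force: [1.8, 5.8, 5.4]
finger_gap: 0.007
grip_force: 81.0
clock: 21.38
tcp_pos: [0.4491, -0.1003, 0.0598]
orientation: [0.001, 0.767, 0.641, 0.001]
wrist_force: [0.3, 2.5, 3.1]
finger_gap: 0.0067
grip_force: 76.6
```

```bash
python3 -m pendant '[[-1,0,0,0.004,0],[-1,0,0,0.004,0],[-1,0,0,0.004,0]]' ; python3 -m pendant '[[-1,0,0,0.003,0],[-1,0,0,0.003,0],[-1,0,0,0,0]]'; python3 -m pendant '[[-1,0,0,0.002,0],[-1,0,0,0.001,0],[-1,0,0,0,0]]'
```

```text
clock: 21.75
tcp_pos: [0.4478, -0.1002, 0.0465]
orientation: [-0.0, 0.767, 0.641, -0.0]
wrist_force: [1.8, 2.2, 1.9]
finger_gap: 0.0066
grip_force: 71.9
clock: 22.12
tcp_pos: [0.4479, -0.1004, 0.0407]
orientation: [0.0, 0.768, 0.641, -0.0]
wrist_force: [1.5, 1.5, 1.0]
finger_gap: 0.0069
grip_force: 69.5
clock: 22.5
tcp_pos: [0.4487, -0.1002, 0.0388]
orientation: [0.001, 0.768, 0.641, 0.001]
wrist_force: [0.1, 3.5, 8.0]
finger_gap: 0.007
grip_force: 69.5
```

The tray is flat on the bench. I release it, photograph it from above, then photograph the stack from the same relative pose.

```bash
python3 -m pendant '[[-0.6,0,0,0,0],[0,0,0,0,0],[0,0,0,0,0],[0,0,0,-0.04,0],[0,0,0,-0.052,0],[0,0,0,0,0],[0,0,0,0,0]]'
python3 - <<'E'
from h import *
s=env.get_state();C=cam("wrist");im=env.read_camera("wrist");print(s["tcp_pos"],yaw(),s["clock"])
cv2.imwrite("pics/b1r.png",im[:,:,::-1]);np.save("b1T.npy",C[2])
E
python3 -m pendant '[[0,0,0,-0.03,0],[0,0,0,-0.03,0.17],[0,0,0,0,0.18],[0,0,0,0,0.18],[0,0,0,0,0.18],[0,0,0,0,0.18],[0,0,0,0,0.18],[0,0,0,0,0.18]]'
python3 -m pendant '[[0,0,0,0,0.18],[0,0,0,0,0.18],[0,0,0,0,0],[0,0,0,0,0]]'
python3 - <<'E'
from h import *
s=env.get_state()
T=np.array([.449,-.356,.166])-s['tcp_pos'];y=np.radians(yaw());print(s["tcp_pos"],yaw(),'tool dx',T[0]*np.cos(y)+T[1]*np.sin(y),'dy',T[0]*np.sin(y)-T[1]*np.cos(y),'dz',-T[2])
E
```

```text
clock: 23.38
tcp_pos: [0.4477, -0.1001, 0.1297]
orientation: [0.0, 0.767, 0.641, -0.0]
wrist_force: [0.6, -0.1, -0.6]
finger_gap: 0.0431
grip_force: 0.0
[ 0.44773017 -0.10013913  0.12970098] 79.74023645801995 23.375
clock: 24.42
tcp_pos: [0.4469, -0.0998, 0.1881]
orientation: [-0.001, 0.998, 0.068, -0.002]
wrist_force: [0.6, -0.2, -0.1]
finger_gap: 0.0429
grip_force: 0.0
clock: 24.92
tcp_pos: [0.4474, -0.1, 0.1891]
orientation: [-0.0, 0.994, -0.107, -0.001]
wrist_force: [-0.6, -0.7, 0.8]
finger_gap: 0.0428
grip_force: 0.0
[ 0.44743658 -0.09997424  0.18907917] -12.33679069789491 tool dx 0.056229196852963244 dy 0.24977972543438537 dz 0.023079173086522492
```

```bash
python3 -m pendant '[[0,0.0094,0.0417,0,0],[0,0.0094,0.0417,0,0],[0,0.0094,0.0417,0,0],[0,0.0094,0.0417,0.005,0],[0,0.0094,0.0417,0.009,0],[0,0.0092,0.0415,0.009,0],[0,0,0,0,0],[0,0,0,0,0]]'
python3 - <<'E'
from h import *
s=env.get_state();C=cam("wrist");im=env.read_camera("wrist");print(s["tcp_pos"],yaw(),s["clock"])
cv2.imwrite("pics/b2r.png",im[:,:,::-1]);np.save("b2T.npy",C[2])
b=cv2.imread("pics/b1r.png");t=np.hstack([b[0:384,60:326],im[0:384,60:326,::-1]])
t=cv2.resize(t,(796,575),interpolation=cv2.INTER_CUBIC)
for y in range(0,575,50):cv2.line(t,(0,y),(6,y),(0,0,255),1);cv2.line(t,(398,y),(404,y),(0,0,255),1)
cv2.imwrite("pics/v10.png",t)
E
```

```text
clock: 25.92
tcp_pos: [0.4482, -0.3558, 0.1665]
orientation: [-0.001, 0.994, -0.108, -0.001]
wrist_force: [0.1, 0.4, -0.4]
finger_gap: 0.0425
grip_force: 0.0
[ 0.44824677 -0.35581169  0.16646956] -12.422705292811697 25.925
```

View pics/v10.png

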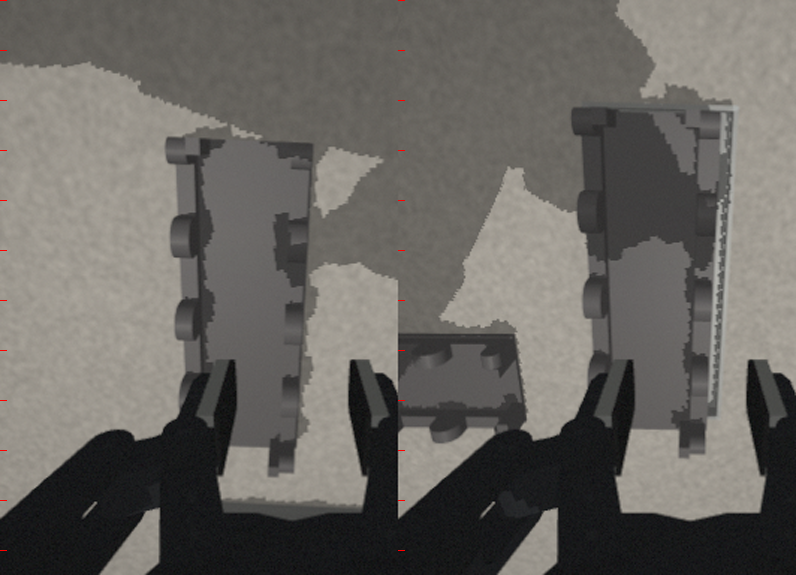

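Left tile is the bench tray: end corner at (165,138), middle lands at (187,321) and (295,324). Right tile is the stack: end corner at (571,108), middle lands at (595,298) and (703,299). Next I fit both tray poses in the tool frame and take the difference.

```bash
cat >st.py <<'E'
from h import *
M=np.array([(.102,-.036,.036),(.05,-.031,.031),(0,-.031,.031),(.05,.031,.031),(0,.031,.031),(-.05,.031,.031),(-.095,.031,.031)])
b=np.array([(165,138),(184.5,236.5),(187.5,321),(298,234),(295,324),(290.5,395),(281,457)],float)
s=np.array([(173,108),(192.5,213.5),(197.5,298.5),(308.5,214),(305,299),(302,374),(294.5,438)],float)
K,d,_=cam("wrist");Tc=np.array(env.calibration("wrist")["tool_from_camera"])
for n,o,z0 in(("bench",b,.1297),("stack",s,.1305)):
    o=o/1.496+[60,0]
    def f(p,z=None):
        c,q=np.cos(p[2]),np.sin(p[2]);z=p[3]
        P=np.c_[p[0]+c*M[:,0]-q*M[:,1],p[1]+q*M[:,0]+c*M[:,1],z-M[:,2]]
        return (proj(P,(K,d,Tc))-o).ravel()
    r=least_squares(f,[0,-.031,0,z0],loss='soft_l1');r2=least_squares(lambda p:f(np.r_[p,z0-.0]),[0,-.031,0])
    print(n,r.x.round(4),"fixed z",r2.x.round(4),r.fun.round(1))
E
python3 st.py
```

```text
bench [-0.0144 -0.0305  0.0334  0.1334] fixed z [-0.013  -0.0305  0.0404] [ 0.8 -1.8 -0.6  0.1  0.3 -0.2 -0.9  4.3 -1.  -0.   0.1  1.4  4.9 -1.1]
stack [-0.0009 -0.0243  0.0174  0.1354] fixed z [ 0.0003 -0.0242  0.0251] [ 0.6 -0.3 -0.1 -0.8 -0.   0.2 -1.2  0.2 -0.6  1.  -0.1  1.3  3.7 -1.3]
```

```bash
python3 -m pendant '[[0,0,-0.01,-0.023,0],[0,-0.0112,-0.048,0,0],[0,-0.0112,-0.048,0,0],[0,-0.0112,-0.048,0,0],[0,-0.0112,-0.048,0,0],[0,-0.0112,-0.048,0,0],[0,0,0,0,-0.178],[0,0,0,0,-0.178]]'
python3 -m pendant '[[0,0,0,0,-0.178],[0,0,0,0,-0.178],[0,0,0,0,-0.178],[0,0,0,0,-0.178],[0,0,0,0,-0.178],[0,0,0,0,-0.178],[0,0,0,0,-0.178],[0,0,0,0,0]]'
python3 - <<'E'
from h import *
s=env.get_state()
T=np.array([.4453,-.1136,.1297])-s['tcp_pos'];y=np.radians(yaw());print(s["tcp_pos"],yaw(),'tool dx',T[0]*np.cos(y)+T[1]*np.sin(y),'dy',T[0]*np.sin(y)-T[1]*np.cos(y),'dz',-T[2],'turn',y-np.radians(79.74))
E
```

```text
clock: 26.98
tcp_pos: [0.4477, -0.0979, 0.1906]
orientation: [0.0, 0.997, 0.074, 0.0]
wrist_force: [-0.0, -0.5, 1.1]
finger_gap: 0.0425
grip_force: 0.0
clock: 27.98
tcp_pos: [0.4478, -0.0991, 0.1904]
orientation: [0.0, 0.77, 0.638, 0.0]
wrist_force: [-0.5, -0.4, -0.8]
finger_gap: 0.0428
grip_force: 0.0
[ 0.44777626 -0.09910961  0.19040181] 79.2989601362844 tool dx -0.01469820011523858 dy 0.00025744071920353207 dz 0.06070181175556105 turn -0.007697597754384278
```

```bash
python3 -m pendant '[[0,-0.0147,0.0003,0.04,-0.008],[0,0,0,0.05,0],[0,0,0,0.04,0],[0,0,0,0.015,0],[0,0,0,0.008,0],[0,0,0,0.005,0],[0,0,0,0,0]]'
python3 -m pendant '[[-0.6,0,0,0,0],[-1,0,0,0,0],[-1,0,0,0,0],[-1,0,0,0,0]]' 50
python3 -m pendant '[[-0.6,0,0,0,0],[0,0,0,0,0],[0,0,0,0,0],[0,0,0,-0.048,0],[0,0,0,-0.05,0],[0,0,0,0,0],[0,0,0,0,0]]'
python3 - <<'E'
from h import *
s=env.get_state();C=cam("wrist");im=env.read_camera("wrist");print(s["tcp_pos"],yaw(),s["clock"])
cv2.imwrite("pics/b3r.png",im[:,:,::-1]);np.save("b3T.npy",C[2])
K,d,_=C;Tc=np.array(env.calibration("wrist")["tool_from_camera"])
A=[cv2.GaussianBlur(cv2.cvtColor(cv2.imread(f"pics/{n}r.png"),6),(0,0),1).astype(np.float32) for n in("b1","b3","b2")]
# sample b1 on tray-plane grid (tool frame) & find rigid motion
def samp(img,pts):
    uv=proj(pts,(K,d,Tc)).astype(np.float32);return cv2.remap(img,uv[None,:,0],uv[None,:,1],cv2.INTER_LINEAR)[0]
gx,gy=np.meshgrid(np.arange(-.045,.13,.001),np.arange(-.08,.02,.001));G=np.c_[gx.ravel(),gy.ravel()]
def pts(G,m,c,zt):
    x=G-c;cs,sn=np.cos(m[2]),np.sin(m[2]);return np.c_[c[0]+m[0]+cs*x[:,0]-sn*x[:,1],c[1]+m[1]+sn*x[:,0]+cs*x[:,1],np.full(len(G),zt)]
c=np.array([-.0137,-.0305])
Gt=G[(G[:,0]>.0)&(G[:,0]<.087)&(abs(G[:,1]+.031)<.045)]
ref=samp(A[0],pts(Gt,[0,0,0],c,.1297-.025))
from scipy.optimize import minimize
def cost(m,im,z):
    v=samp(im,pts(Gt,m,c,z));return -np.corrcoef(ref,v)[0,1]
for n,im,z,x0 in(("b3",A[1],s["tcp_pos"][2]-.025,[.0137,0,0]),("b2",A[2],.1305-.025,[.0134,.006,-.016])):
    best=min((minimize(cost,np.array(x0)+[a,0,b],args=(im,z),method="Nelder-Mead",options=dict(initial_simplex=np.array(x0)+[a,0,b]+np.array([[0,0,0],[.003,0,0],[0,.003,0],[0,0,.02]]))) for a in(-.003,.003) for b in(-.02,.02)),key=lambda r:r.fun)
    print(n,best.x.round(4),best.fun)
E
```

```text
clock: 28.85
tcp_pos: [0.446, -0.1147, 0.0324]
orientation: [0.0, 0.768, 0.641, 0.0]
wrist_force: [-0.6, -0.8, 0.2]
finger_gap: 0.0424
grip_force: 0.0
clock: 29.35
tcp_pos: [0.4464, -0.115, 0.0327]
orientation: [0.001, 0.767, 0.641, 0.0]
wrist_force: [-0.8, 0.9, 6.1]
finger_gap: 0.0087
grip_force: 49.5
clock: 30.22
tcp_pos: [0.4454, -0.1146, 0.1296]
orientation: [-0.0, 0.767, 0.641, -0.0]
wrist_force: [0.3, 0.7, 0.2]
finger_gap: 0.0429
grip_force: 0.0
[ 0.44543929 -0.11460123  0.12957801] 79.74340874077764 30.225
b3 [ 0.0125 -0.0002 -0.0237] -0.9275085498688578
b2 [ 0.0141  0.0052 -0.029 ] -0.6025667426569901
```

```bash
python3 -m pendant '[[0,0,0,0.045,0],[0,0,0,0.04,0],[0,0,0,0.012,0],[0,0,0,0,0],[-0.6,0,0,0,0],[-1,0,0,0,0],[-1,0,0,0,0],[-1,0,0,0,0]]' 70
python3 -m pendant '[[-1,0,0,-0.01,0],[-1,0,0,-0.03,0],[-1,0,0,-0.06,0],[-1,0,0,-0.055,0.1],[-1,0,0,0,0.17],[-1,0,0,0,0.17],[-1,0,0,0,0.17],[-1,0,0,0,0.17]]'
python3 -m pendant '[[-1,0,0,0,0.17],[-1,0,0,0,0.17],[-1,0,0,0,0.17],[-1,0,0,0,0.17],[-1,0,0,0,0.14],[-1,0,0,0,0],[-1,0,0,0,0]]'
cat >to.py <<'E'
from h import *
import sys
t=np.array(eval(sys.argv[1]));s=env.get_state();T=t[:3]-s['tcp_pos'];y=np.radians(yaw())
print(s["clock"],s["tcp_pos"],yaw(),'tool dx %.4f dy %.4f dz %.4f turn %.4f'%(T[0]*np.cos(y)+T[1]*np.sin(y),T[0]*np.sin(y)-T[1]*np.cos(y),-T[2],y-np.radians(t[3])),s["wrist_force"].round(1),s["ft_torque"].round(2),s["finger_gap"])
E
python3 to.py '[.4481,-.3620,.1407,-12.42]'
```

```text
clock: 31.28
tcp_pos: [0.4468, -0.1152, 0.0345]
orientation: [0.001, 0.768, 0.641, 0.001]
wrist_force: [-1.1, -0.0, 6.2]
finger_gap: 0.0081
grip_force: 71.5
clock: 32.28
tcp_pos: [0.4452, -0.1145, 0.1884]
orientation: [-0.0, 0.954, 0.299, -0.0]
wrist_force: [0.3, 0.0, -2.9]
finger_gap: 0.0084
grip_force: 70.2
clock: 33.15
tcp_pos: [0.4455, -0.1146, 0.1881]
orientation: [0.0, 0.995, -0.103, -0.0]
wrist_force: [0.1, 0.1, -2.8]
finger_gap: 0.008
grip_force: 70.2
33.15 [ 0.44545132 -0.11460983  0.18812148] -11.794817780078231 tool dx 0.0532 dy 0.2416 dz 0.0474 turn 0.0109 [ 0.1  0.1 -2.8] [-0.07  0.05 -0.02] 0.007982008908834411
```

```bash
python3 -m pendant '[[-1,0.005,0.0216,0,0.011],[-1,0.009,0.04,0,0],[-1,0.01,0.045,0,0],[-1,0.01,0.045,0,0],[-1,0.009,0.04,0,0],[-1,0.0065,0.03,0.01,0],[-1,0.0037,0.02,0.02,0],[-1,0,0,0.01,0]]'
python3 -m pendant '[[-1,0,0,0,0],[-1,0,0,0,0]]'; python3 to.py '[.4481,-.3620,.1157,-12.42]'
```

```text
clock: 34.15
tcp_pos: [0.4445, -0.3624, 0.1457]
orientation: [-0.001, 0.994, -0.11, -0.001]
wrist_force: [0.6, 0.5, -3.0]
finger_gap: 0.0083
grip_force: 70.2
clock: 34.4
tcp_pos: [0.4455, -0.361, 0.1482]
orientation: [-0.0, 0.994, -0.109, -0.0]
wrist_force: [-0.8, -1.1, -2.6]
finger_gap: 0.0081
grip_force: 70.2
34.4 [ 0.4455002  -0.36103712  0.14822852] -12.474631296999675 tool dx 0.0027 dy 0.0004 dz 0.0325 turn -0.0010 [-0.8 -1.1 -2.6] [-0.01  0.04 -0.06] 0.00809557189790809
```

```bash
python3 -m pendant '[[-1,0.0027,0.0004,0.012,0],[-1,0,0,0.012,0],[-1,0,0,0.0085,0],[-1,0,0,0,0],[-1,0,0,0,0]]'; python3 to.py '[.4481,-.3620,.101,-12.42]'
python3 -m pendant '[[-1,0,0,0.002,0],[-1,0,0,0.002,0],[-1,0,0,0,0]]';python3 -m pendant '[[-1,0,0,0.002,0],[-1,0,0,0,0]]';python3 -m pendant '[[-1,0,0,0.0015,0],[-1,0,0,0,0]]'; python3 to.py '[.4481,-.3620,.101,-12.42]'
```

```text
clock: 35.02
tcp_pos: [0.4479, -0.3632, 0.1156]
orientation: [0.0, 0.994, -0.109, 0.0]
wrist_force: [0.3, -0.4, -2.9]
finger_gap: 0.0083
grip_force: 70.1
35.025 [ 0.44791044 -0.36315035  0.11556415] -12.562522211847467 tool dx -0.0001 dy -0.0012 dz 0.0146 turn -0.0025 [ 0.3 -0.4 -2.9] [-0.13  0.03  0.  ] 0.008266629171544722
clock: 35.4
tcp_pos: [0.4478, -0.363, 0.1114]
orientation: [-0.0, 0.994, -0.109, -0.0]
wrist_force: [0.6, 0.3, -3.2]
finger_gap: 0.0085
grip_force: 70.1
clock: 35.65
tcp_pos: [0.4478, -0.363, 0.1093]
orientation: [-0.0, 0.994, -0.109, -0.0]
wrist_force: [1.5, -0.5, -3.5]
finger_gap: 0.0083
grip_force: 70.1
clock: 35.9
tcp_pos: [0.4478, -0.363, 0.1079]
orientation: [-0.0, 0.994, -0.109, -0.0]
wrist_force: [-0.3, 0.7, -3.4]
finger_gap: 0.008
grip_force: 70.1
35.9 [ 0.44780505 -0.36298364  0.10786264] -12.560050640622029 tool dx 0.0001 dy -0.0010 dz 0.0069 turn -0.0024 [-0.3  0.7 -3.4] [-0.15 -0.01 -0.06] 0.008037559604448876
```

Just above the perch height I correct by −1 mm in y and step down on the force reading.

```bash
python3 -m pendant '[[-1,0,-0.001,0.001,0],[-1,0,0,0,0]]';python3 -m pendant '[[-1,0,0,0.0015,0],[-1,0,0,0,0]]'; python3 -m pendant '[[-1,0,0,0.001,0],[-1,0,0,0,0]]'; python3 to.py '[.4481,-.3620,.101,-12.42]'
```

```text
clock: 36.15
tcp_pos: [0.4481, -0.3621, 0.107]
orientation: [0.0, 0.994, -0.109, 0.0]
wrist_force: [0.3, -0.4, -3.5]
finger_gap: 0.0084
grip_force: 70.2
clock: 36.4
tcp_pos: [0.448, -0.3622, 0.1053]
orientation: [0.0, 0.994, -0.109, -0.0]
wrist_force: [0.2, -0.4, -4.1]
finger_gap: 0.0083
grip_force: 70.1
clock: 36.65
tcp_pos: [0.4481, -0.3622, 0.1045]
orientation: [0.0, 0.994, -0.109, 0.0]
wrist_force: [-0.2, -1.1, -1.3]
finger_gap: 0.0084
grip_force: 70.2
36.65 [ 0.44812375 -0.36223584  0.10451802] -12.567546443634079 tool dx -0.0001 dy -0.0002 dz 0.0035 turn -0.0026 [-0.2 -1.1 -1.3] [-0.3   0.08 -0.14] 0.008425294116246524
```

```bash
python3 -m pendant '[[-1,0,0,0.001,0],[-1,0,0,0,0]]';python3 to.py '[.4481,-.3620,.101,-12.42]'; python3 -m pendant '[[-1,0,0,0.001,0],[-1,0,0,0,0]]'; python3 to.py '[.4481,-.3620,.101,-12.42]'
```

```text
clock: 36.9
tcp_pos: [0.4482, -0.3622, 0.1035]
orientation: [0.0, 0.994, -0.109, 0.0]
wrist_force: [0.4, -1.8, -3.0]
finger_gap: 0.0084
grip_force: 70.3
36.9 [ 0.44815929 -0.36222809  0.10351591] -12.565796388368774 tool dx -0.0001 dy -0.0002 dz 0.0025 turn -0.0025 [ 0.4 -1.8 -3. ] [-0.29  0.   -0.11] 0.008351621914395395
clock: 37.15
tcp_pos: [0.4481, -0.3622, 0.1025]
orientation: [0.0, 0.994, -0.109, 0.0]
wrist_force: [0.7, -1.0, -3.1]
finger_gap: 0.0083
grip_force: 70.4
37.15 [ 0.44814773 -0.36220217  0.10254794] -12.559556425920137 tool dx -0.0001 dy -0.0002 dz 0.0015 turn -0.0024 [ 0.7 -1.  -3.1] [-0.32  0.01 -0.06] 0.008332204182875048
```

```bash
python3 -m pendant '[[-1,0,0.0006,0.001,0],[-1,0,0,0,0]]';python3 to.py '[.4481,-.3620,.101,-12.42]'; python3 -m pendant '[[-1,0,0,0.001,0],[-1,0,0,0,0]]'; python3 to.py '[.4481,-.3620,.101,-12.42]';python3 -m pendant '[[-1,0,0,0.0007,0],[-1,0,0,0,0]]'; python3 to.py '[.4481,-.3620,.101,-12.42]'
```

```text
clock: 37.4
tcp_pos: [0.4481, -0.3625, 0.1024]
orientation: [-0.0, 0.994, -0.109, 0.0]
wrist_force: [-1.7, 1.3, 5.1]
finger_gap: 0.0084
grip_force: 71.2
37.4 [ 0.44814124 -0.36245401  0.1024138 ] -12.545668523923423 tool dx -0.0001 dy -0.0004 dz 0.0014 turn -0.0022 [-1.7  1.3  5.1] [ 0.34  0.25 -0.11] 0.008385852043559813
clock: 37.65
tcp_pos: [0.4481, -0.3626, 0.1023]
orientation: [0.0, 0.994, -0.109, 0.001]
wrist_force: [-2.8, 3.0, 11.0]
finger_gap: 0.0081
grip_force: 72.1
37.65 [ 0.44811228 -0.36262456  0.10234227] -12.549078723313325 tool dx -0.0001 dy -0.0006 dz 0.0013 turn -0.0023 [-2.8  3.  11. ] [ 0.61  0.66 -0.1 ] 0.008109457920280179
clock: 37.9
tcp_pos: [0.4481, -0.3627, 0.1023]
orientation: [0.001, 0.994, -0.109, 0.001]
wrist_force: [-4.3, 3.6, 15.1]
finger_gap: 0.0081
grip_force: 72.7
37.9 [ 0.4480901  -0.36273727  0.1022817 ] -12.553064371538365 tool dx -0.0002 dy -0.0007 dz 0.0013 turn -0.0023 [-4.3  3.6 15.1] [ 0.83  0.93 -0.08] 0.008054548815880934
```

The tray bottoms out at TCP z 0.1024, against 0.1025 expected for a level nest. I relax the load and release.

```bash
python3 -m pendant '[[-1,0,0,-0.002,0],[-1,0,0,0,0]]';python3 -m pendant '[[-0.75,0,0,0,0],[-0.5,0,0,0,0],[0,0,0,0,0],[0,0,0,0,0],[0,0,0,-0.04,0],[0,0,0,-0.055,0],[0,0,0,0,0],[0,0,0,0,0]]'
cat >reg.py <<'E'
from h import *
from scipy.optimize import minimize
s=env.get_state();C=cam("wrist");im=env.read_camera("wrist");print(s["clock"],s["tcp_pos"],yaw())
cv2.imwrite("pics/e1r.png",im[:,:,::-1])
K,d,_=C;Tc=np.array(env.calibration("wrist")["tool_from_camera"])
B=lambda n:cv2.GaussianBlur(cv2.cvtColor(cv2.imread(f"pics/{n}r.png"),6),(0,0),1).astype(np.float32)
b3,e=B("b3"),B("e1")
def samp(img,P):
    uv=proj(P,(K,d,Tc)).astype(np.float32);return cv2.remap(img,uv[None,:,0],uv[None,:,1],cv2.INTER_LINEAR)[0]
gx,gy=np.meshgrid(np.arange(.012,.1,.001),np.arange(-.073,.012,.001));c=np.array([0,-.031])
G=np.c_[gx.ravel(),gy.ravel(),np.zeros(gx.size)]-[*c,0]
def P(m,z):return G@R.from_euler('zyx',[m[2],m[4],m[5]]).as_matrix().T+[c[0]+m[0],c[1]+m[1],z-.025+m[3]]
ref=samp(b3,P([0]*6,.1296));z=s["tcp_pos"][2]-.068
for mode in(3,4,6):
    f=lambda m:-np.corrcoef(ref,samp(e,P(np.r_[m,np.zeros(6-mode)],z)))[0,1]
    S=np.vstack([np.zeros(mode),np.diag([.003,.003,.02,.004,.03,.03][:mode])])
    r=minimize(f,np.zeros(mode),method="Nelder-Mead",options=dict(initial_simplex=S,maxiter=600));print(mode,r.x.round(4),round(r.fun,3))
E
python3 reg.py
```

```text
clock: 38.15
tcp_pos: [0.4481, -0.3626, 0.1024]
orientation: [0.0, 0.994, -0.109, 0.0]
wrist_force: [-1.8, 1.8, 6.2]
finger_gap: 0.0085
grip_force: 71.5
clock: 39.15
tcp_pos: [0.448, -0.3627, 0.1968]
orientation: [0.0, 0.994, -0.109, 0.0]
wrist_force: [0.0, 0.6, -0.2]
finger_gap: 0.0427
grip_force: 0.0
39.15 [ 0.44798032 -0.36266261  0.19676232] -12.55841382584793
3 [-0.0006 -0.0017 -0.0323] -0.501
4 [-0.001  -0.0047 -0.1233  0.0264] -0.539
6 [ 0.0058 -0.0232 -0.1991  0.0887  0.7776  0.443 ] -0.663
```

The image registration is inconclusive because the lighting differs. Instead I check level by gently touching the lands with shut fingers.

```bash
python3 -m pendant '[[-1,0.025,0,0,0],[-1,0.025,0,0.02,0],[-1,0,0,0.03,0],[-1,0,0,0.018,0],[-1,0,0,0,0],[-1,0,0,0,0]]' 30
python3 -m pendant '[[-1,0,0,0.0025,0],[-1,0,0,0,0]]'; python3 -m pendant '[[-1,0,0,0.0015,0],[-1,0,0,0,0]]';python3 -m pendant '[[-1,0,0,0.001,0],[-1,0,0,0,0]]'
```

```text
clock: 39.95
tcp_pos: [0.4965, -0.3733, 0.1286]
orientation: [-0.0, 0.994, -0.109, -0.0]
wrist_force: [0.1, -0.8, 0.7]
finger_gap: 0.0003
grip_force: 0.0
clock: 40.2
tcp_pos: [0.4968, -0.3737, 0.1267]
orientation: [0.0, 0.994, -0.109, 0.0]
wrist_force: [0.1, 0.4, 0.3]
finger_gap: -0.0001
grip_force: 0.0
clock: 40.45
tcp_pos: [0.4967, -0.3735, 0.1249]
orientation: [0.0, 0.994, -0.109, 0.0]
wrist_force: [0.7, 1.0, -0.3]
finger_gap: 0.0001
grip_force: 0.0
clock: 40.7
tcp_pos: [0.4967, -0.3735, 0.1237]
orientation: [0.0, 0.994, -0.109, -0.0]
wrist_force: [0.1, 0.5, 0.1]
finger_gap: -0.0003
grip_force: 0.0
```

```bash
for i in 1; do python3 -m pendant '[[-1,0,0,0.001,0],[-1,0,0,0,0]]'; python3 -m pendant '[[-1,0,0,0.0008,0],[-1,0,0,0,0]]'; done | grep -E 'tcp|wrist'
```

```text
tcp_pos: [0.4968, -0.3736, 0.123]
wrist_force: [0.5, 1.1, 1.7]
tcp_pos: [0.4968, -0.3737, 0.1229]
wrist_force: [-1.3, 0.8, 5.4]
```

The first land is at exactly the expected height, 0.123. Now the diagonally opposite land.

```bash
(python3 -m pendant '[[-1,0,0,-0.015,0],[-1,-0.04,-0.025,0,0],[-1,-0.04,-0.025,0,0],[-1,-0.02,-0.012,0,0],[-1,0,0,0.01,0],[-1,0,0,0,0],[-1,0,0,0,0]]'
python3 -m pendant '[[-1,0,0,0.0025,0],[-1,0,0,0,0]]'; python3 -m pendant '[[-1,0,0,0.0013,0],[-1,0,0,0,0]]';python3 -m pendant '[[-1,0,0,0.001,0],[-1,0,0,0,0]]')| grep -E 'tcp|wrist'
```

```text
tcp_pos: [0.4134, -0.2922, 0.127]
wrist_force: [0.2, 0.4, -0.1]
tcp_pos: [0.4128, -0.2915, 0.1242]
wrist_force: [0.2, 0.2, -0.3]
tcp_pos: [0.4127, -0.2914, 0.1232]
wrist_force: [-0.2, 0.1, -0.7]
tcp_pos: [0.4128, -0.2914, 0.1229]
wrist_force: [-0.9, 1.0, 4.1]
```

```bash
python3 -m pendant '[[-1,0,0,-0.01,0],[-1,0,0,-0.04,0],[-1,0,0,-0.05,0],[-1,0,0,-0.04,0],[0,0,0,0,0],[0,0,0,0,0],[0,0,0,0,0],[0,0,0,0,0]]'
python3 -c "
from h import *
import cv2
for n in('top','scene'):
    im=env.read_camera(n);cv2.imwrite(f'pics/f_{n}.png',im[:,:,::-1])
T=cam('top');env.read_camera('top');print([(np.round(d['centre']),round(d['score'],2)) for d in env.recognise('top','pin_1')])
print(env.hand_in())"
```

```text
clock: 43.82
tcp_pos: [0.4122, -0.2908, 0.2611]
orientation: [-0.001, 0.994, -0.109, -0.001]
wrist_force: [1.0, 0.1, -0.0]
finger_gap: 0.0427
grip_force: 0.0
[(array([258., 171.]), 0.77), (array([231., 164.]), 0.66), (array([248., 167.]), 0.58), (array([272., 174.]), 0.49)]
the job is handed in; nothing more can be done
None
```

The job is handed in at about 44 s: all four pins lie in their own saddles in the far tray on the rack, and the emptied tray is nested on the stack, level by touch at two diagonally opposite lands.

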